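# Park the microscope parts on their outlined pads

### The arm

A 6-joint arm with a two-finger parallel gripper is mounted at the origin on the work surface. World frame = base frame: x ahead of the robot, y to its left, z up, the work surface at z = 0. Lengths are in m, angles in degrees, forces in N, time in s.
With the tool pointing down it reaches from about 0.375 to 0.9 m from the base axis. Payload 3.1 kg.
Tool frame: the origin (TCP) lies on the centre line of the jaws, within the pads' length; the fingertips stand 8 mm ahead of it and the grasp point (between the pads) lies 11 mm behind it (bot.tip_extent is the distance from the TCP to the fingertips, in m); z points along the fingers, y is the line along which they close (so a half turn about z gives the same grasp; the last joint's range is limited). The gripper opens to 87 mm and grips with 3 to 60 N. Pads are 19 mm wide; open, the fingers measure 117 mm over their backs; the gripper's body (75 mm by 190 mm) begins 51 mm behind the grasp point.
Start: joints at [62.195, 30.224, 82.088, -0, 67.689, -10.227], TCP at [0.189, 0.596, 0.231] pointing down, gripper open.
Joint ranges: [-176.69, 176.69], [-43.24, 126.21], [12.49, 139.97], [-82, 262], [0, 151.66], [-163.58, 163.58]. Speed limits (degrees/s): [159.86, 159.86, 180, 180, 180, 180].

### API

Orientations are given as a 3x3 rotation matrix whose columns are the frame's x, y, z axes.
In Python, from rig import bot, vision, workorder gives the robot as it stands.
- The arm moves only by the shell command python3 -m handwheel 'ROWS'. ROWS is JSON, a list of rows, each an object with "delta_rot": the turn, a rotation vector about the tool's x, y, z in rad, a list of three; "xyz": the shift along the tool's x, y, z in mm, a list of three; "hand": the closure, from -1 (fully open) to 1 (shut). A call has exactly 5 rows; each row is the pose to reach, as a shift and turn from the pose commanded when the call began, along the tool's axes at that moment; what a row does not reach only later rows make up. A row lasts 1/8 s, in which the tool goes at most 62.5 mm and 10.7 degrees, less where a joint would pass 70% of its speed; a pose out of reach is approached as far as the arm can. A call with a gripper value outside its range is refused whole. The fingers move at their own pace and stop on an object; the grip force is fixed at half the most. Time passes only in rows, so rows that repeat a pose let the fingers close, or fill a call up. It gives the time, the measured TCP pose, the force, the opening and the grip force at its end, in the units of the state.
- bot.read_state(): the state, without advancing time (a new reading comes with each control period).
- vision.capture(name): name is "side" or "top"; returns the picture (480x640x3 uint8, red, green, blue); there is no depth.
- vision.camera_model(name): a dict with "camera_matrix" (3x3 intrinsics, pixels), "dist_coeffs" ([k1, k2, p1, p2, k3] as OpenCV has them; the pictures are not rectified), "camera_from_world" (4x4, takes a point from world to camera coordinates). Camera axes: x right, y up, looking along -z (the intrinsics and any distortion apply to the point x, -y, -z); pixel columns grow to the right and rows downward; lengths in m; the calibration is good to about 2 mm. A picture is of the moment at which its call begins. camera_model takes no time and is no camera call.
- workorder.hand_in(): hands the job in; it is judged then, once.
The state is a dict: "time_s": time; "joint_positions": joint angles; "qvel": joint speeds; "tau": joint torques, N m; "position": TCP position; "tcp_rot": TCP orientation; "force": force on the tool from outside, world axes, zero at the start; "moment": the same for the moment, N m; "opening": opening from 0.0 (shut) to 1.0 (fully open); "grasp_force": force on a finger pad.
Only numpy, scipy, OpenCV 4.12 (cv2) and the standard library are available. Lean on these libraries where they do the work, as an engineer would, in place of code of your own. Each camera call takes 0.05 s, during which the arm holds its last target. There are 200 camera calls.

### The job

Put each of the four loose microscope parts on the pad whose white outline has its shape and size: the objective in the small circle, the condenser in the large circle, the filter cube in the square and the prism slider in the long bar. Each must stand upright as it does now, centred wholly inside its outline, the cube and the slider squared up with theirs (either way round). Set the parts down gently, without dropping them, and leave the amber oil bottle and the white-capped jar where they stand.

Things in the scene. Friction and masses are not known exactly. Their poses are not given: they have to be found in the camera images.
- objective_center (a point): microscope objective, a bright steel cylinder 30 mm in diameter and 48 mm high, standing upright with its tapered nose up (straight sides up to 36 mm). The point is on its axis, half-way up (24 mm); z points up the axis. 0.12 to 0.19 kg
- condenser_center (a point): condenser, a wide dark steel cylinder 56 mm in diameter and 40 mm high, standing upright, with a lens in its top. The point is its centre, 20 mm up; z points up the axis. 0.19 to 0.30 kg
- cube_center (a point): filter cube, a dark metal cube of 42 mm sides with a round amber window in its top, lying flat. The point is its centre, 21 mm up; x and y are normal to its upright faces, z up. 0.10 to 0.15 kg
- slider_center (a point): prism slider, a flat dark metal bar 110 mm long (its x), 24 mm wide (its y) and 16 mm high (z up) with a small lens and a bright band at one end on its top. The point is its centre, 8 mm up. 0.09 to 0.14 kg
- pad_objective_center (a point): flat dark rubber pad, 90 x 90 mm and 5 mm thick, fixed to the bench, with a white line 4 mm wide on it that forms a small circle, 46 mm inside. The point is the centre of the outline on the pad's top face (z = 5 mm); x and y run along the pad's edges, z up
- pad_condenser_center (a point): flat dark rubber pad, 90 x 90 mm and 5 mm thick, fixed to the bench, with a white line 4 mm wide on it that forms a large circle, 72 mm inside. The point is the centre of the outline on the pad's top face (z = 5 mm); x and y run along the pad's edges, z up
- pad_cube_center (a point): flat dark rubber pad, 90 x 90 mm and 5 mm thick, fixed to the bench, with a white line 4 mm wide on it that forms a square, 58 x 58 mm inside, its sides along x and y. The point is the centre of the outline on the pad's top face (z = 5 mm); x and y run along the pad's edges, z up
- pad_slider_center (a point): flat dark rubber pad, 142 x 54 mm and 5 mm thick, fixed to the bench, with a white line 4 mm wide on it that forms a long bar, 126 x 40 mm inside, its length along x. The point is the centre of the outline on the pad's top face (z = 5 mm); x and y run along the pad's edges, z up
- oil_bottle_center (a point): bystander: small amber oil bottle with a black cap, 26 mm in diameter, 60 mm high, light and loose. The point is on its axis, 30 mm up; z up
- jar_center (a point): bystander: low grey jar with a white cap, 34 mm in diameter, 40 mm high, light and loose. The point is on its axis, 20 mm up; z up

How it is judged:
By the outcome, as a careful person would: the job done as asked, in the order asked, and still so for the second after the job is handed in, with the robot touching nothing.
It also fails if it takes over 102 s, if anything falls off the work surface, if the arm or the gripper's body presses on something with over 40 N, if the wrist force passes 120 N, or if a joint passes its speed limit or range.

## Working session

There is one attempt and no reset: what is moved stays moved. The work goes in short steps, Python scripts to look and compute and a shell command to move; the robot and the scene stay as the last step left them, time stands still between calls to the robot, and variables do not carry over. Pictures are saved under pics/ and viewed, at most 14 in all, crops included, and the job is handed in when it is done.

```bash
mkdir -p pics; ls; python3 - <<'E'
from rig import bot, vision
import cv2
for n in("top","side"):
    im=vision.capture(n); cv2.imwrite(f"pics/{n}0.png",im[:,:,::-1]); m=vision.camera_model(n); print(m)
s=bot.read_state(); print(s["time_s"],s["position"],s["tcp_rot"],s["opening"],s["force"])
E
```

```text
pics
{'camera_matrix': array([[471.21053373,   0.        , 314.83023323],
       [  0.        , 471.21053373, 240.7551179 ],
       [  0.        ,   0.        ,   1.        ]]), 'dist_coeffs': array([0.03539102, 0.        , 0.        , 0.        , 0.        ]), 'camera_from_world': array([[-0.00247729, -0.99997707,  0.00630212, -0.0142865 ],
       [ 0.99504125, -0.00183833,  0.09944617, -0.53383613],
       [-0.09943231,  0.00651722,  0.99502299, -0.99467432],
       [ 0.        ,  0.        ,  0.        ,  1.        ]])}
{'camera_matrix': array([[479.0620236 ,   0.        , 314.64788042],
       [  0.        , 479.0620236 , 239.43512144],
       [  0.        ,   0.        ,   1.        ]]), 'dist_coeffs': array([-0.0261517,  0.       ,  0.       ,  0.       ,  0.       ]), 'camera_from_world': array([[ 0.89937654, -0.43698859, -0.01275963, -0.49731862],
       [ 0.26510762,  0.52195171,  0.81073076, -0.17157543],
       [-0.34762018, -0.7325349 ,  0.58528013, -0.90899099],
       [ 0.        ,  0.        ,  0.        ,  1.        ]])}
0.1 [0.18842725 0.59524819 0.22965973] [[-9.53313519e-01  3.01980974e-01 -9.08932436e-04]
 [ 3.01982151e-01  9.53311983e-01 -1.74480859e-03]
 [ 3.39597184e-04 -1.93783099e-03 -9.99998065e-01]] 0.9983903860187511 [ 0.83221347  0.41189382 -0.2208043 ]
```

View pics/top0.png

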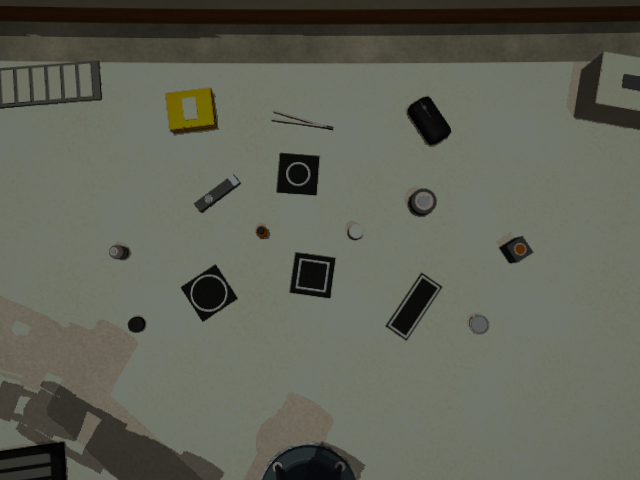

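View pics/side0.png

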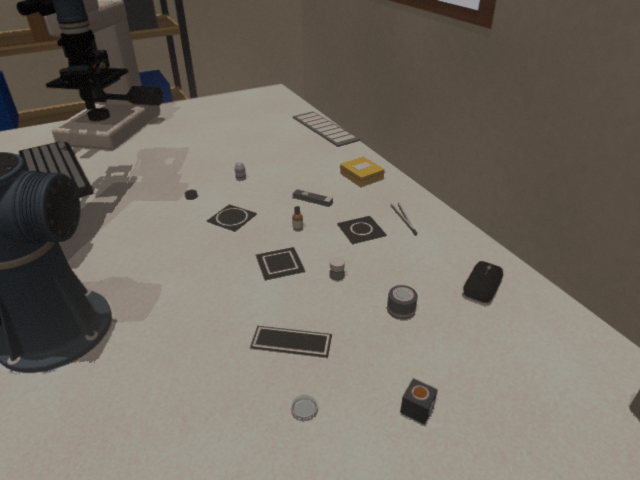

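The top view shows the objective at (119,252), condenser (423,202), cube (517,249) and slider (217,194). The pads are at: small circle (298,174), large circle (209,293), square (313,275), bar (414,306). The bottle is at (262,232) and the jar at (355,231).

```bash
cat > h.py <<'E'
import numpy as np, cv2
from rig import bot, vision
def back(n,uv,z):
    m=vision.camera_model(n); T=m["camera_from_world"]
    p=cv2.undistortPoints(np.array(uv,float).reshape(-1,1,2),m["camera_matrix"],m["dist_coeffs"])[:,0]
    d=np.c_[p[:,0],-p[:,1],-np.ones(len(p))]@T[:3,:3]; c=-T[:3,:3].T@T[:3,3]
    return c+d*((z-c[2])/d[:,2])[:,None]
def proj(n,P):
    m=vision.camera_model(n); T=m["camera_from_world"]
    q=np.atleast_2d(P)@T[:3,:3].T+T[:3,3]; q=q*[1,-1,-1]
    return cv2.projectPoints(q,np.zeros(3),np.zeros(3),m["camera_matrix"],m["dist_coeffs"])[0][:,0]
E
python3 - <<'E'
from h import *
im=cv2.imread("pics/top0.png"); g=cv2.cvtColor(im,cv2.COLOR_BGR2GRAY)
for nm,(u,v) in dict(po=(298,174),pc=(209,293),pq=(313,275),ps=(414,306)).items():
    r=40; sub=g[v-r:v+r,u-r:u+r]
    m=((sub<60)*255).astype(np.uint8)
    cs,_=cv2.findContours(m,cv2.RETR_EXTERNAL,cv2.CHAIN_APPROX_NONE)
    c=max(cs,key=cv2.contourArea)[:,0]+[u-r,v-r]
    w=back("top",c,.005)[:,:2]*1000
    print(nm,cv2.minAreaRect(w.astype(np.float32)))
tiles=[]
for n,cs in (("top",[(119,252),(423,202),(517,249),(217,194)]),("side",[(240,171),(402,301),(419,400),(313,198)])):
    I=cv2.imread(f"pics/{n}0.png"); row=[]
    for u,v in cs:
        t=cv2.resize(I[v-25:v+25,u-25:u+25],(200,200),interpolation=cv2.INTER_CUBIC); row.append(np.clip(t*1.8,0,255).astype(np.uint8))
    tiles.append(np.hstack(row))
cv2.imwrite("pics/t1.png",np.vstack(tiles))
E
```

```text
po ((687.3019409179688, 22.358158111572266), (89.27426147460938, 91.06085968017578), 85.58655548095703)
pc ((422.4932556152344, 215.98614501953125), (90.05970764160156, 90.61652374267578), 34.03911590576172)
pq ((461.023193359375, -9.854110717773438), (89.4284439086914, 89.3507080078125), 81.99899291992188)
ps ((392.77630615234375, -230.7302703857422), (53.905006408691406, 140.78184509277344), 54.949867248535156)
```

View pics/t1.png

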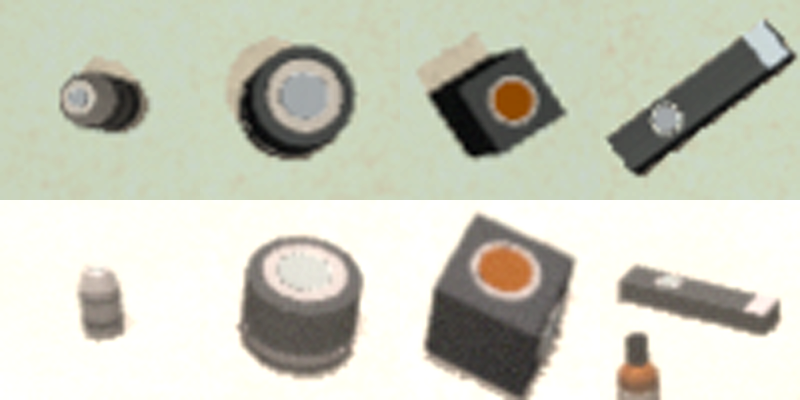

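```bash
python3 - <<'E'
from h import *
np.set_printoptions(precision=1,suppress=True)
print("obj",back("top",(113.5,251.2),.048)*1e3,back("side",(239.5,163),.048)*1e3)
print("con",back("top",(424,200.5),.04)*1e3,back("side",(403.2,294),.04)*1e3)
print("cub",back("top",(520,249),.042)*1e3,back("side",(420.2,392.5),.042)*1e3)
c=back("top",[(522.5,236),(533.75,252.2),(508.2,246.5)],.042)*1e3; print("cube corners",c[:,:2], [np.degrees(np.arctan2(*(b-a)[1::-1])) for a,b in((c[0],c[1]),(c[0],c[2]))])
cs=back("side",[(394+19.5,375+3.5),(394+43.5,375+15),(394+7.5,375+25)],.042)*1e3; print("cube side",cs[:,:2],[np.degrees(np.arctan2(*(b-a)[1::-1])) for a,b in((cs[0],cs[1]),(cs[0],cs[2]))])
for n,p in(("top",np.array([(166,20),(193,60),(37,172),(8,138)])/4+[192,169]),("side",np.array([(32,65),(178,100),(165,122),(18,83)])/4+[288,173])):
    s=(back(n,p,.016)*1e3)[:,:2]; print("sli",s.mean(0),cv2.minAreaRect(s.astype(np.float32)))
print("bottle",back("top",(263,231),.06)*1e3,back("side",(297,208),.06)*1e3,"jar",back("top",(356,230),.04)*1e3,back("side",(337,261),.04)*1e3)
E
```

```text
obj [[510.4 407.2  48. ]] [[514.8 408.7  48. ]]
con [[ 619.3 -250.9   40. ]] [[ 621.3 -249.7   40. ]]
cub [[ 513.9 -450.8   42. ]] [[ 515.7 -449.7   42. ]]
cube corners [[ 541.6 -457.4]
 [ 507.  -479.4]
 [ 519.2 -426.3]] [np.float64(-147.56045580138897), np.float64(125.72686946222632)]
cube side [[ 521.9 -423.3]
 [ 542.2 -457.9]
 [ 482.3 -448.1]] [np.float64(-59.51118542423076), np.float64(-147.91928674708012)]
sli [640.4 199.3] ((640.0247192382812, 198.8281707763672), (27.08617401123047, 108.2069091796875), 37.683380126953125)
sli [642.3 197.8] ((641.77392578125, 197.0359649658203), (28.618446350097656, 112.54489135742188), 37.79978561401367)
bottle [[551.2  93.5  60. ]] [[554.3  97.   60. ]] jar [[ 555.5 -103.7   40. ]] [[ 555.9 -102.3   40. ]]
```

```bash
cat > go.py <<'E'
# usage: go.py x y z(mm) psi(deg, heading of tool y)
import sys; from h import *
t=np.array(sys.argv[1:4],float); psi=float(sys.argv[4]); s=bot.read_state()
R=np.array(s["tcp_rot"]); p=np.array(s["position"])*1e3
cur=np.degrees(np.arctan2(R[1,1],R[0,1])); d=psi-cur
print("t",round(s["time_s"],2),"pos",p.round(1),"psi",round(cur,1),"tiltz",R[:2,2].round(4),"open",round(s["opening"],3),"F",np.round(s["force"],1),"grip",s["grasp_force"])
a=R.T@(t-p); print("tool shift",a.round(1),"len",np.linalg.norm(a).round(),"rz(rad)",np.radians(-d).round(4),"deg",round(d,1))
E
python3 go.py 512 408 150 72.4
```

```text
t 0.1 pos [188.4 595.2 229.7] psi 72.4 tiltz [-0.0009 -0.0017] open 0.998 F [ 0.8  0.4 -0.2] grip 0.0
tool shift [-365.   -80.6   79.7] len 382.0 rz(rad) 0.0004 deg -0.0
```

```bash
python3 -m handwheel '[{"delta_rot":[0,0,0],"xyz":[-40,-8,5],"hand":-1},{"delta_rot":[0,0,0],"xyz":[-90,-18,20],"hand":-1},{"delta_rot":[0,0,0],"xyz":[-140,-30,30],"hand":-1},{"delta_rot":[0,0,0],"xyz":[-190,-40,40],"hand":-1},{"delta_rot":[0,0,0],"xyz":[-240,-52,50],"hand":-1}]'
python3 -m handwheel '[{"delta_rot":[0,0,0],"xyz":[-50,-12,12],"hand":-1},{"delta_rot":[0,0,0],"xyz":[-95,-22,22],"hand":-1},{"delta_rot":[0,0,0],"xyz":[-125,-28.5,30],"hand":-1},{"delta_rot":[0,0,0],"xyz":[-125,-28.5,30],"hand":-1},{"delta_rot":[0,0,0],"xyz":[-125,-28.5,30],"hand":-1}]'
python3 go.py 512 408 13 72.4
python3 -c "
from h import *
for n in('top','side'):
    im=vision.capture(n); cv2.imwrite(f'pics/{n}1.png',im[:,:,::-1])
a=cv2.imread('pics/top1.png')[150:350,20:220];b=cv2.imread('pics/side1.png')[60:260,140:340]
cv2.imwrite('pics/o1.png',np.clip(cv2.resize(np.hstack([a,b]),(800,400),interpolation=cv2.INTER_CUBIC)*1.6,0,255))"
```

```text
time_s: 0.72
position: [0.4029, 0.4728, 0.1798]
tcp_rot: [[-0.953, 0.302, -0.001], [0.302, 0.953, -0.0], [0.0, -0.0, -1.0]]
force: [0.4, 0.1, 0.0]
opening: 1.002
grasp_force: 0.0
time_s: 1.35
position: [0.5115, 0.4089, 0.1501]
tcp_rot: [[-0.953, 0.302, -0.002], [0.302, 0.953, -0.0], [0.001, -0.001, -1.0]]
force: [1.2, 0.3, 0.2]
opening: 1.002
grasp_force: 0.0
t 1.35 pos [511.5 408.9 150.1] psi 72.4 tiltz [-0.0016 -0.0004] open 1.002 F [1.2 0.3 0.2] grip 0.0
tool shift [ -1.   -0.5 137.1] len 137.0 rz(rad) 0.0003 deg -0.0[ WARN:0@1.251] global loadsave.cpp:1063 imwrite_ Unsupported depth image for selected encoder is fallbacked to CV_8U.
```

View pics/o1.png

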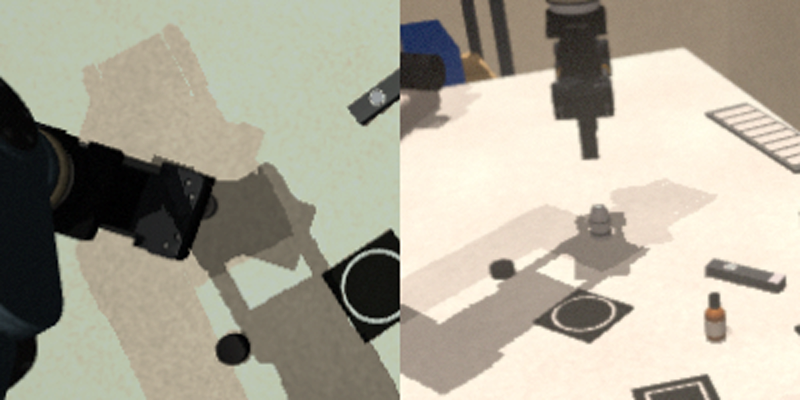

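The fingers hang above the objective (objective at side pixel about (240,170)). I'll descend and close.

```bash
python3 -m handwheel '[{"delta_rot":[0,0,0],"xyz":[-1,0,40],"hand":-1},{"delta_rot":[0,0,0],"xyz":[-1,0,80],"hand":-1},{"delta_rot":[0,0,0],"xyz":[-1,0,115],"hand":-1},{"delta_rot":[0,0,0],"xyz":[-1,0,135],"hand":-1},{"delta_rot":[0,0,0],"xyz":[-1,0,135],"hand":-1}]'
python3 -m handwheel '[{"delta_rot":[0,0,0],"xyz":[0,0,0],"hand":1},{"delta_rot":[0,0,0],"xyz":[0,0,0],"hand":1},{"delta_rot":[0,0,0],"xyz":[0,0,0],"hand":1},{"delta_rot":[0,0,0],"xyz":[0,0,0],"hand":1},{"delta_rot":[0,0,0],"xyz":[0,0,0],"hand":1}]'
python3 go.py 512 408 15 72.4
```

```text
time_s: 2.08
position: [0.5119, 0.4086, 0.0145]
tcp_rot: [[-0.954, 0.301, -0.002], [0.301, 0.954, -0.001], [0.002, -0.002, -1.0]]
force: [0.4, 0.3, -0.3]
opening: 1.002
grasp_force: 0.0
time_s: 2.7
position: [0.5134, 0.4085, 0.0158]
tcp_rot: [[-0.953, 0.302, 0.0], [0.302, 0.953, 0.0], [-0.0, 0.0, -1.0]]
force: [0.7, 0.4, -0.1]
opening: 0.514
grasp_force: 0.0
t 2.7 pos [513.4 408.5  15.8] psi 72.4 tiltz [0.0002 0.0001] open 0.514 F [ 0.7  0.4 -0.1] grip 0.0
tool shift [ 1.2 -0.9  0.8] len 2.0 rz(rad) 0.0003 deg -0.0
```

```bash
python3 -m handwheel '[{"delta_rot":[0,0,0],"xyz":[0,0,0],"hand":1},{"delta_rot":[0,0,0],"xyz":[0,0,0],"hand":1},{"delta_rot":[0,0,0],"xyz":[0,0,0],"hand":1},{"delta_rot":[0,0,0],"xyz":[0,0,0],"hand":1},{"delta_rot":[0,0,0],"xyz":[0,0,0],"hand":1}]'
python3 -m handwheel '[{"delta_rot":[0,0,0],"xyz":[0,0,-10],"hand":1},{"delta_rot":[0,0,0],"xyz":[0,0,-30],"hand":1},{"delta_rot":[0,0,0],"xyz":[0,0,-60],"hand":1},{"delta_rot":[0,0,0],"xyz":[0,0,-90],"hand":1},{"delta_rot":[0,0,0],"xyz":[0,0,-100],"hand":1}]'
python3 go.py 687 22 60 72.4
```

```text
time_s: 3.32
position: [0.5133, 0.4085, 0.0155]
tcp_rot: [[-0.953, 0.302, -0.0], [0.302, 0.953, -0.0], [0.0, -0.0, -1.0]]
force: [0.4, 0.1, -0.1]
opening: 0.333
grasp_force: 30.0
time_s: 3.95
position: [0.5149, 0.4095, 0.1192]
tcp_rot: [[-0.953, 0.302, 0.005], [0.302, 0.953, 0.003], [-0.004, 0.004, -1.0]]
force: [0.9, 0.0, -0.9]
opening: 0.338
grasp_force: 30.0
t 3.95 pos [514.9 409.5 119.2] psi 72.4 tiltz [0.0052 0.0029] open 0.338 F [ 0.9  0.  -0.9] grip 29.99702911998611
tool shift [-280.9 -317.7   58.9] len 428.0 rz(rad) 0.0005 deg -0.0
```

```bash
python3 -m handwheel '[{"delta_rot":[0,0,0],"xyz":[-20,-23,0],"hand":1},{"delta_rot":[0,0,0],"xyz":[-52,-58,0],"hand":1},{"delta_rot":[0,0,0],"xyz":[-84,-95,0],"hand":1},{"delta_rot":[0,0,0],"xyz":[-116,-131,0],"hand":1},{"delta_rot":[0,0,0],"xyz":[-148,-167,0],"hand":1}]'
python3 -m handwheel '[{"delta_rot":[0,0,0],"xyz":[-35,-40,0],"hand":1},{"delta_rot":[0,0,0],"xyz":[-70,-79,0],"hand":1},{"delta_rot":[0,0,0],"xyz":[-105,-119,10],"hand":1},{"delta_rot":[0,0,0],"xyz":[-125,-141,30],"hand":1},{"delta_rot":[0,0,0],"xyz":[-133,-150,50],"hand":1}]'
python3 go.py 687 22 24 72.4
python3 -c "
from h import *
for n in('top','side'):
    im=vision.capture(n); cv2.imwrite(f'pics/{n}2.png',im[:,:,::-1])
a=cv2.imread('pics/top2.png')[100:250,220:370];b=cv2.imread('pics/side2.png')[130:280,280:430]
cv2.imwrite('pics/o2.png',np.clip(cv2.resize(np.hstack([a,b]),(800,400),interpolation=cv2.INTER_CUBIC)*1.6,0,255).astype(np.uint8))"
```

```text
time_s: 4.58
position: [0.6041, 0.2032, 0.1155]
tcp_rot: [[-0.953, 0.302, -0.001], [0.302, 0.953, -0.0], [0.001, -0.0, -1.0]]
force: [0.8, -0.2, -1.5]
opening: 0.335
grasp_force: 30.0
time_s: 5.2
position: [0.686, 0.0194, 0.0648]
tcp_rot: [[-0.953, 0.304, 0.0], [0.304, 0.953, -0.0], [-0.0, 0.0, -1.0]]
force: [0.1, 0.7, -1.6]
opening: 0.336
grasp_force: 30.0
t 5.2 pos [686.   19.4  64.8] psi 72.3 tiltz [ 0.0005 -0.0001] open 0.336 F [ 0.1  0.7 -1.6] grip 29.99716994294431
tool shift [-0.1  2.7 40.8] len 41.0 rz(rad) -0.0021 deg 0.1
```

View pics/o2.png

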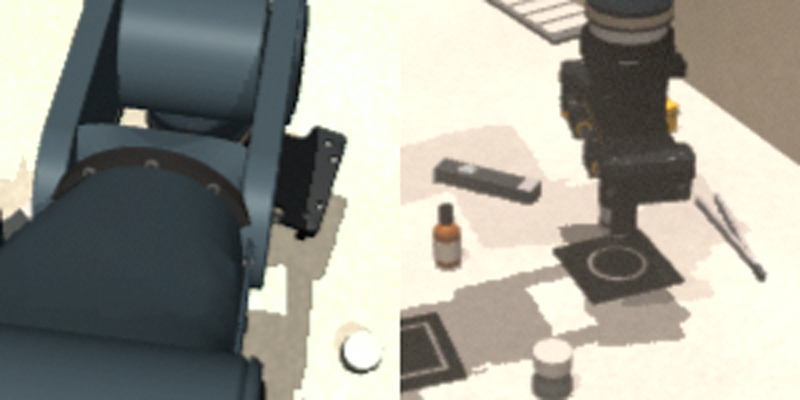

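The side view shows the objective held above the small circle (circle centre at about (360,228)), with nothing in the way.

```bash
python3 -m handwheel '[{"delta_rot":[0,0,0],"xyz":[0,2.5,15],"hand":1},{"delta_rot":[0,0,0],"xyz":[0,2.5,30],"hand":1},{"delta_rot":[0,0,0],"xyz":[0,2.5,38],"hand":1},{"delta_rot":[0,0,0],"xyz":[0,2.5,41],"hand":1},{"delta_rot":[0,0,0],"xyz":[0,2.5,41],"hand":1}]'
python3 go.py 687 22 20.5 72.4
```

```text
time_s: 5.92
position: [0.6863, 0.024, 0.0245]
tcp_rot: [[-0.953, 0.302, 0.0], [0.302, 0.953, -0.0], [-0.0, 0.0, -1.0]]
force: [-0.0, -0.3, -0.6]
opening: 0.337
grasp_force: 30.0
t 5.92 pos [686.3  24.   24.5] psi 72.4 tiltz [ 0. -0.] open 0.337 F [-0.  -0.3 -0.6] grip 29.99713708064519
tool shift [-1.3 -1.7  4. ] len 5.0 rz(rad) 0.0006 deg -0.0
```

```bash
python3 -m handwheel '[{"delta_rot":[0,0,0],"xyz":[-1,-1.5,1],"hand":1},{"delta_rot":[0,0,0],"xyz":[-1,-1.5,2],"hand":1},{"delta_rot":[0,0,0],"xyz":[-1,-1.5,3],"hand":1},{"delta_rot":[0,0,0],"xyz":[-1,-1.5,3.5],"hand":1},{"delta_rot":[0,0,0],"xyz":[-1,-1.5,3.5],"hand":1}]'
python3 go.py 687 22 20.5 72.4
```

```text
time_s: 6.55
position: [0.6867, 0.0221, 0.021]
tcp_rot: [[-0.953, 0.302, -0.0], [0.302, 0.953, 0.0], [0.0, -0.0, -1.0]]
force: [0.2, -0.3, -1.8]
opening: 0.334
grasp_force: 30.0
t 6.55 pos [686.7  22.1  21. ] psi 72.4 tiltz [-0.0001  0.    ] open 0.334 F [ 0.2 -0.3 -1.8] grip 29.997151162242517
tool shift [-0.4 -0.   0.5] len 1.0 rz(rad) 0.0004 deg -0.0
```

```bash
python3 -m handwheel '[{"delta_rot":[0,0,0],"xyz":[0,0,0.3],"hand":1},{"delta_rot":[0,0,0],"xyz":[0,0,0.6],"hand":1},{"delta_rot":[0,0,0],"xyz":[0,0,0.6],"hand":1},{"delta_rot":[0,0,0],"xyz":[0,0,0.6],"hand":1},{"delta_rot":[0,0,0],"xyz":[0,0,0.6],"hand":1}]'
```

```text
time_s: 7.18
position: [0.6867, 0.0221, 0.0205]
tcp_rot: [[-0.953, 0.302, 0.0], [0.302, 0.953, 0.0], [-0.0, 0.0, -1.0]]
force: [-0.2, 0.0, -0.8]
opening: 0.336
grasp_force: 30.0
```

```bash
python3 -m handwheel '[{"delta_rot":[0,0,0],"xyz":[0,0,0.3],"hand":1},{"delta_rot":[0,0,0],"xyz":[0,0,0.6],"hand":1},{"delta_rot":[0,0,0],"xyz":[0,0,0.6],"hand":1},{"delta_rot":[0,0,0],"xyz":[0,0,0.6],"hand":1},{"delta_rot":[0,0,0],"xyz":[0,0,0.6],"hand":1}]'
```

```text
time_s: 7.8
position: [0.6868, 0.0222, 0.0205]
tcp_rot: [[-0.953, 0.302, 0.0], [0.302, 0.953, -0.0], [-0.0, 0.0, -1.0]]
force: [-2.0, 0.1, 5.6]
opening: 0.34
grasp_force: 30.0
```

```bash
python3 -m handwheel '[{"delta_rot":[0,0,0],"xyz":[0,0,0],"hand":-1},{"delta_rot":[0,0,0],"xyz":[0,0,0],"hand":-1},{"delta_rot":[0,0,0],"xyz":[0,0,0],"hand":-1},{"delta_rot":[0,0,0],"xyz":[0,0,0],"hand":-1},{"delta_rot":[0,0,0],"xyz":[0,0,0],"hand":-1}]'
python3 -m handwheel '[{"delta_rot":[0,0,0],"xyz":[0,0,0],"hand":-1},{"delta_rot":[0,0,0],"xyz":[0,0,-20],"hand":-1},{"delta_rot":[0,0,0],"xyz":[0,0,-60],"hand":-1},{"delta_rot":[0,0,0],"xyz":[0,0,-100],"hand":-1},{"delta_rot":[0,0,0],"xyz":[0,0,-120],"hand":-1}]'
python3 go.py 620 -250.5 120 72.4
```

```text
time_s: 8.43
position: [0.6867, 0.0221, 0.0197]
tcp_rot: [[-0.953, 0.302, -0.0], [0.302, 0.953, -0.0], [0.0, -0.0, -1.0]]
force: [-1.2, -1.1, -0.6]
opening: 0.818
grasp_force: 0.0
time_s: 9.05
position: [0.6884, 0.022, 0.144]
tcp_rot: [[-0.953, 0.302, 0.006], [0.302, 0.953, -0.001], [-0.006, 0.001, -1.0]]
force: [0.2, -0.3, -0.4]
opening: 1.002
grasp_force: 0.0
t 9.05 pos [688.4  22.  144. ] psi 72.4 tiltz [ 0.0058 -0.0007] open 1.002 F [ 0.2 -0.3 -0.4] grip 0.0
tool shift [ -16.9 -280.4   23.8] len 282.0 rz(rad) 0.0004 deg -0.0
```

```bash
python3 -m handwheel '[{"delta_rot":[0,0,0],"xyz":[-4,-60,0],"hand":-1},{"delta_rot":[0,0,0],"xyz":[-8,-120,0],"hand":-1},{"delta_rot":[0,0,0],"xyz":[-12,-180,0],"hand":-1},{"delta_rot":[0,0,0],"xyz":[-15,-240,5],"hand":-1},{"delta_rot":[0,0,0],"xyz":[-17,-280,15],"hand":-1}]'
python3 -m handwheel '[{"delta_rot":[0,0,0],"xyz":[0,0,5],"hand":-1},{"delta_rot":[0,0,0],"xyz":[0,0,15],"hand":-1},{"delta_rot":[0,0,0],"xyz":[0,0,25],"hand":-1},{"delta_rot":[0,0,0],"xyz":[0,0,30],"hand":-1},{"delta_rot":[0,0,0],"xyz":[0,0,30],"hand":-1}]'
python3 go.py 620 -250.5 15 72.4
python3 -c "
from h import *
for n in('top','side'):
    im=vision.capture(n); cv2.imwrite(f'pics/{n}3.png',im[:,:,::-1])
a=cv2.imread('pics/top3.png')[120:270,270:420];b=cv2.imread('pics/side3.png')[170:370,300:500]
cv2.imwrite('pics/o3.png',np.clip(np.hstack([cv2.resize(x,(400,400),interpolation=cv2.INTER_CUBIC) for x in (a,b)])*1.6,0,255).astype(np.uint8))"
```

```text
time_s: 9.68
position: [0.6176, -0.2529, 0.1254]
tcp_rot: [[-0.953, 0.304, 0.001], [0.304, 0.953, -0.001], [-0.001, -0.001, -1.0]]
force: [-0.4, -0.5, -0.4]
opening: 1.0
grasp_force: 0.0
time_s: 10.3
position: [0.6183, -0.2488, 0.0942]
tcp_rot: [[-0.954, 0.301, -0.001], [0.301, 0.954, 0.001], [0.001, 0.0, -1.0]]
force: [1.1, -0.0, -0.4]
opening: 1.0
grasp_force: 0.0
t 10.3 pos [ 618.3 -248.8   94.2] psi 72.5 tiltz [-0.0011  0.0007] open 1.0 F [ 1.1 -0.  -0.4] grip 0.0
tool shift [-2.2 -1.1 79.2] len 79.0 rz(rad) 0.0017 deg -0.1
```

View pics/o3.png

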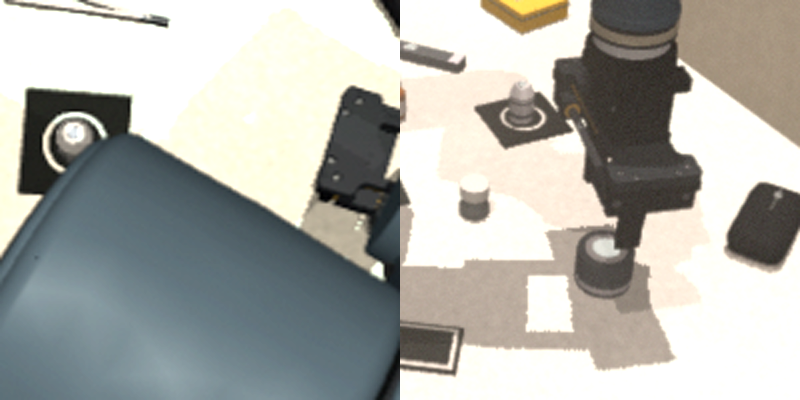

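The objective stands inside the small circle, at about (300,171) in the top picture. The side view has a finger above the condenser at about (612,290), so I'll check its predicted position by projection.

```bash
python3 -c "
from h import *
p=np.array([.6183,-.2488,.086]);y=np.array([.301,.954,0])
u=proj('side',[p+.044*y,p-.044*y,[.620,-.2505,.04],[.620,-.2505,0]]); print(u,(u-[300,170])*2+[400,0])
print(back('top',[(270+.375*72,120+.375*130)],.053))"
```

```text
[[397.27184823 261.32442574]
 [411.23741984 291.53435759]
 [402.90063431 294.46120659]
 [400.94918748 309.56877188]] [[594.54369647 182.64885147]
 [622.47483967 243.06871518]
 [605.80126862 248.92241319]
 [601.89837496 279.13754376]]
[[0.68621511 0.02253312 0.053     ]]
```

```bash
python3 -m handwheel '[{"delta_rot":[0,0,0],"xyz":[-2,-1,20],"hand":-1},{"delta_rot":[0,0,0],"xyz":[-2,-1,45],"hand":-1},{"delta_rot":[0,0,0],"xyz":[-2,-1,68],"hand":-1},{"delta_rot":[0,0,0],"xyz":[-2,-1,79],"hand":-1},{"delta_rot":[0,0,0],"xyz":[-2,-1,79],"hand":0.2}]'
python3 -m handwheel '[{"delta_rot":[0,0,0],"xyz":[0,0,0],"hand":1},{"delta_rot":[0,0,0],"xyz":[0,0,0],"hand":1},{"delta_rot":[0,0,0],"xyz":[0,0,0],"hand":1},{"delta_rot":[0,0,0],"xyz":[0,0,0],"hand":1},{"delta_rot":[0,0,0],"xyz":[0,0,0],"hand":1}]'
python3 go.py 422.5 216 15 72.4
```

```text
time_s: 11.02
position: [0.6192, -0.2512, 0.0145]
tcp_rot: [[-0.953, 0.302, -0.002], [0.302, 0.953, 0.001], [0.002, 0.001, -1.0]]
force: [-0.5, -0.3, 0.3]
opening: 0.949
grasp_force: 0.0
time_s: 11.65
position: [0.6206, -0.2514, 0.0168]
tcp_rot: [[-0.953, 0.302, 0.001], [0.302, 0.953, -0.0], [-0.001, 0.0, -1.0]]
force: [0.4, 1.9, 5.3]
opening: 0.638
grasp_force: 30.0
t 11.65 pos [ 620.6 -251.4   16.8] psi 72.4 tiltz [ 0.0013 -0.0002] open 0.638 F [0.4 1.9 5.3] grip 29.99900059774518
tool shift [330.  385.7   1.4] len 508.0 rz(rad) 0.0002 deg -0.0
```

```bash
python3 -m handwheel '[{"delta_rot":[0,0,0],"xyz":[0,0,-15],"hand":1},{"delta_rot":[0,0,0],"xyz":[0,0,-40],"hand":1},{"delta_rot":[0,0,0],"xyz":[0,0,-75],"hand":1},{"delta_rot":[0,0,0],"xyz":[0,0,-105],"hand":1},{"delta_rot":[0,0,0],"xyz":[0,0,-120],"hand":1}]'
python3 -m handwheel '[{"delta_rot":[0,0,0],"xyz":[20,23,0],"hand":1},{"delta_rot":[0,0,0],"xyz":[50,58,0],"hand":1},{"delta_rot":[0,0,0],"xyz":[87,101,0],"hand":1},{"delta_rot":[0,0,0],"xyz":[124,145,0],"hand":1},{"delta_rot":[0,0,0],"xyz":[161,188,0],"hand":1}]'
python3 -m handwheel '[{"delta_rot":[0,0,0],"xyz":[37,44,0],"hand":1},{"delta_rot":[0,0,0],"xyz":[74,88,0],"hand":1},{"delta_rot":[0,0,0],"xyz":[111,131,0],"hand":1},{"delta_rot":[0,0,0],"xyz":[141,166,0],"hand":1},{"delta_rot":[0,0,0],"xyz":[160,188,10],"hand":1}]'
python3 go.py 422.5 216 60 72.4
```

```text
time_s: 12.28
position: [0.6203, -0.2521, 0.1378]
tcp_rot: [[-0.953, 0.302, 0.002], [0.302, 0.953, -0.002], [-0.002, -0.001, -1.0]]
force: [-0.3, 0.2, -2.9]
opening: 0.638
grasp_force: 30.0
time_s: 12.9
position: [0.5219, -0.0222, 0.1354]
tcp_rot: [[-0.953, 0.302, -0.001], [0.302, 0.953, 0.0], [0.001, -0.0, -1.0]]
force: [0.1, 0.4, -2.6]
opening: 0.635
grasp_force: 30.0
time_s: 13.52
position: [0.4263, 0.2056, 0.126]
tcp_rot: [[-0.954, 0.3, 0.0], [0.3, 0.954, -0.0], [-0.0, -0.0, -1.0]]
force: [0.1, -0.2, -3.0]
opening: 0.636
grasp_force: 30.0
t 13.53 pos [426.3 205.6 126. ] psi 72.5 tiltz [ 0.0002 -0.0001] open 0.636 F [ 0.1 -0.2 -3. ] grip 29.998607919551432
tool shift [ 6.8  8.8 66. ] len 67.0 rz(rad) 0.0025 deg -0.1
```

```bash
python3 -m handwheel '[{"delta_rot":[0,0,0],"xyz":[6,8,20],"hand":1},{"delta_rot":[0,0,0],"xyz":[6,8,45],"hand":1},{"delta_rot":[0,0,0],"xyz":[6,8,75],"hand":1},{"delta_rot":[0,0,0],"xyz":[6,8,95],"hand":1},{"delta_rot":[0,0,0],"xyz":[6,8,100],"hand":1}]'
python3 -m handwheel '[{"delta_rot":[0,0,0],"xyz":[0,0,0],"hand":1},{"delta_rot":[0,0,0],"xyz":[0,0,0],"hand":1},{"delta_rot":[0,0,0],"xyz":[0,0,0],"hand":1},{"delta_rot":[0,0,0],"xyz":[0,0,0],"hand":1},{"delta_rot":[0,0,0],"xyz":[0,0,0],"hand":1}]'
python3 go.py 422.5 216 21 72.4
```

```text
time_s: 14.15
position: [0.4233, 0.213, 0.0245]
tcp_rot: [[-0.953, 0.302, -0.003], [0.302, 0.953, -0.001], [0.003, -0.002, -1.0]]
force: [0.1, 1.4, -3.3]
opening: 0.637
grasp_force: 30.0
time_s: 14.78
position: [0.4243, 0.2134, 0.0261]
tcp_rot: [[-0.953, 0.302, 0.001], [0.302, 0.953, 0.0], [-0.0, 0.0, -1.0]]
force: [-0.7, -0.3, -2.5]
opening: 0.636
grasp_force: 30.0
t 14.78 pos [424.3 213.4  26.1] psi 72.4 tiltz [0.0006 0.0001] open 0.636 F [-0.7 -0.3 -2.5] grip 29.999702386558056
tool shift [2.6 1.9 5.1] len 6.0 rz(rad) 0.0004 deg -0.0
```

```bash
python3 -m handwheel '[{"delta_rot":[0,0,0],"xyz":[2.5,2,1],"hand":1},{"delta_rot":[0,0,0],"xyz":[2.5,2,2],"hand":1},{"delta_rot":[0,0,0],"xyz":[2.5,2,3],"hand":1},{"delta_rot":[0,0,0],"xyz":[2.5,2,4],"hand":1},{"delta_rot":[0,0,0],"xyz":[2.5,2,4],"hand":1}]'
python3 -m handwheel '[{"delta_rot":[0,0,0],"xyz":[0,0,0.3],"hand":1},{"delta_rot":[0,0,0],"xyz":[0,0,0.6],"hand":1},{"delta_rot":[0,0,0],"xyz":[0,0,0.6],"hand":1},{"delta_rot":[0,0,0],"xyz":[0,0,0.6],"hand":1},{"delta_rot":[0,0,0],"xyz":[0,0,0.6],"hand":1}]'
```

```text
time_s: 15.4
position: [0.4224, 0.216, 0.0218]
tcp_rot: [[-0.953, 0.302, -0.0], [0.302, 0.953, -0.0], [0.0, -0.0, -1.0]]
force: [0.1, 0.3, -3.8]
opening: 0.641
grasp_force: 30.0
time_s: 16.02
position: [0.4224, 0.216, 0.0217]
tcp_rot: [[-0.953, 0.302, 0.0], [0.302, 0.953, 0.0], [-0.0, 0.0, -1.0]]
force: [-1.4, -0.6, 5.6]
opening: 0.638
grasp_force: 30.0
```

```bash
python3 -m handwheel '[{"delta_rot":[0,0,0],"xyz":[0,0,0],"hand":-1},{"delta_rot":[0,0,0],"xyz":[0,0,0],"hand":-1},{"delta_rot":[0,0,0],"xyz":[0,0,0],"hand":-1},{"delta_rot":[0,0,0],"xyz":[0,0,0],"hand":-1},{"delta_rot":[0,0,0],"xyz":[0,0,0],"hand":-1}]'
python3 -m handwheel '[{"delta_rot":[0,0,0],"xyz":[0,0,-10],"hand":-1},{"delta_rot":[0,0,0],"xyz":[0,0,-35],"hand":-1},{"delta_rot":[0,0,0],"xyz":[0,0,-75],"hand":-1},{"delta_rot":[0,0,0],"xyz":[0,0,-110],"hand":-1},{"delta_rot":[0,0,0],"xyz":[0,0,-120],"hand":-1}]'
python3 go.py 515 -450 100 32
```

```text
time_s: 16.65
position: [0.4224, 0.216, 0.0212]
tcp_rot: [[-0.953, 0.302, -0.0], [0.302, 0.953, -0.0], [0.0, -0.0, -1.0]]
force: [0.5, 0.2, 0.7]
opening: 0.987
grasp_force: 0.0
time_s: 17.27
position: [0.4235, 0.2163, 0.1437]
tcp_rot: [[-0.953, 0.302, 0.005], [0.302, 0.953, 0.001], [-0.004, 0.003, -1.0]]
force: [0.6, -0.6, -0.3]
opening: 0.997
grasp_force: 0.0
t 17.27 pos [423.5 216.3 143.7] psi 72.4 tiltz [0.0047 0.0011] open 0.997 F [ 0.6 -0.6 -0.3] grip 0.0
tool shift [-288.2 -607.7   43.4] len 674.0 rz(rad) 0.7057 deg -40.4
```

```bash
python3 -m handwheel '[{"delta_rot":[0,0,0],"xyz":[-15,-32,0],"hand":-1},{"delta_rot":[0,0,0],"xyz":[-40,-84,0],"hand":-1},{"delta_rot":[0,0,0],"xyz":[-66,-139,0],"hand":-1},{"delta_rot":[0,0,0],"xyz":[-92,-193,0],"hand":-1},{"delta_rot":[0,0,0],"xyz":[-117,-247,0],"hand":-1}]'
python3 -m handwheel '[{"delta_rot":[0,0,0],"xyz":[-25,-53,0],"hand":-1},{"delta_rot":[0,0,0],"xyz":[-50,-106,0],"hand":-1},{"delta_rot":[0,0,0],"xyz":[-75,-158,0],"hand":-1},{"delta_rot":[0,0,0],"xyz":[-98,-207,0],"hand":-1},{"delta_rot":[0,0,0],"xyz":[-120,-253,0],"hand":-1}]'
python3 -m handwheel '[{"delta_rot":[0,0,0.15],"xyz":[-18,-38,0],"hand":-1},{"delta_rot":[0,0,0.32],"xyz":[-33,-70,10],"hand":-1},{"delta_rot":[0,0,0.48],"xyz":[-45,-95,20],"hand":-1},{"delta_rot":[0,0,0.63],"xyz":[-50,-106,30],"hand":-1},{"delta_rot":[0,0,0.705],"xyz":[-51,-108,40],"hand":-1}]'
python3 go.py 515 -450 15 32
python3 -c "
from h import *
for n in('top','side'):
    im=vision.capture(n); cv2.imwrite(f'pics/{n}4.png',im[:,:,::-1])
a=cv2.imread('pics/top4.png')[220:360,140:280];b=cv2.imread('pics/side4.png')[280:480,320:520]
c=cv2.imread('pics/side4.png')[180:250,190:290]
print(a.shape)
cv2.imwrite('pics/o4.png',np.clip(np.hstack([cv2.resize(x,(400,400),interpolation=cv2.INTER_CUBIC) for x in (a,b)])*1.6,0,255).astype(np.uint8))"
```

```text
time_s: 17.9
position: [0.459, -0.0566, 0.1408]
tcp_rot: [[-0.953, 0.302, -0.001], [0.302, 0.953, 0.001], [0.001, 0.0, -1.0]]
force: [1.0, 0.2, -0.6]
opening: 1.001
grasp_force: 0.0
time_s: 18.52
position: [0.4968, -0.3338, 0.1404]
tcp_rot: [[-0.953, 0.303, -0.001], [0.303, 0.953, 0.001], [0.001, 0.001, -1.0]]
force: [1.2, -0.5, -0.2]
opening: 1.002
grasp_force: 0.0
time_s: 19.15
position: [0.5127, -0.4513, 0.0996]
tcp_rot: [[-0.527, 0.85, -0.001], [0.85, 0.527, 0.001], [0.001, -0.0, -1.0]]
force: [0.5, -0.3, 0.3]
opening: 1.0
grasp_force: 0.0
t 19.15 pos [ 512.7 -451.3   99.6] psi 31.8 tiltz [-0.001   0.0011] open 1.0 F [ 0.5 -0.3  0.3] grip 0.0
tool shift [-0.2  2.7 84.6] len 85.0 rz(rad) -0.0037 deg 0.2
(140, 140, 3)
```

View pics/o4.png

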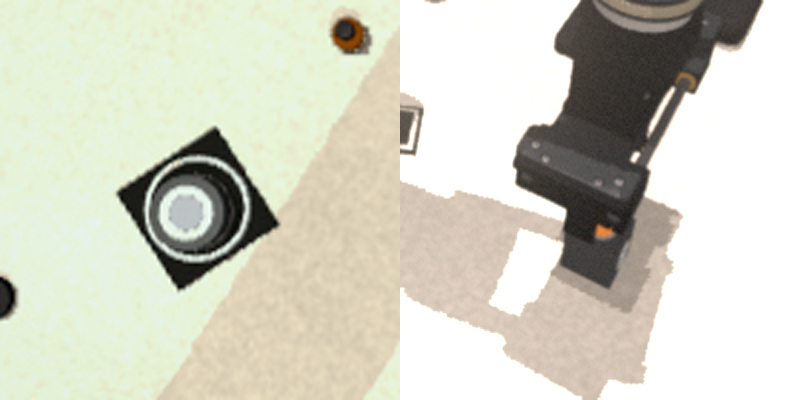

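The condenser stands in the large circle, its lens at about (205,294). The fingers are aligned over the cube.

```bash
python3 -m handwheel '[{"delta_rot":[0,0,-0.003],"xyz":[0,2.5,20],"hand":-1},{"delta_rot":[0,0,-0.003],"xyz":[0,2.5,45],"hand":-1},{"delta_rot":[0,0,-0.003],"xyz":[0,2.5,70],"hand":-1},{"delta_rot":[0,0,-0.003],"xyz":[0,2.5,84],"hand":-1},{"delta_rot":[0,0,-0.003],"xyz":[0,2.5,84],"hand":-1}]'
python3 -m handwheel '[{"delta_rot":[0,0,0],"xyz":[0,0,0],"hand":1},{"delta_rot":[0,0,0],"xyz":[0,0,0],"hand":1},{"delta_rot":[0,0,0],"xyz":[0,0,0],"hand":1},{"delta_rot":[0,0,0],"xyz":[0,0,0],"hand":1},{"delta_rot":[0,0,0],"xyz":[0,0,0],"hand":1}]'
python3 -m handwheel '[{"delta_rot":[0,0,0],"xyz":[0,0,0],"hand":1},{"delta_rot":[0,0,0],"xyz":[0,0,0],"hand":1},{"delta_rot":[0,0,0],"xyz":[0,0,0],"hand":1},{"delta_rot":[0,0,0],"xyz":[0,0,0],"hand":1},{"delta_rot":[0,0,0],"xyz":[0,0,0],"hand":1}]'
python3 -c "
from h import *
print(back('top',[(205.5,293.9)],.045))"
python3 go.py 461 -10 60 -8
```

```text
time_s: 19.88
position: [0.5148, -0.4481, 0.0156]
tcp_rot: [[-0.533, 0.846, -0.002], [0.846, 0.533, 0.002], [0.003, -0.0, -1.0]]
force: [0.2, -0.3, 0.8]
opening: 1.002
grasp_force: 0.0
time_s: 20.5
position: [0.5155, -0.4494, 0.0175]
tcp_rot: [[-0.533, 0.846, 0.0], [0.846, 0.533, -0.0], [-0.0, 0.0, -1.0]]
force: [0.7, 0.1, -0.6]
opening: 0.522
grasp_force: 0.0
time_s: 21.12
position: [0.5155, -0.4494, 0.0174]
tcp_rot: [[-0.533, 0.846, -0.0], [0.846, 0.533, -0.0], [-0.0, -0.0, -1.0]]
force: [-0.7, 0.3, 1.7]
opening: 0.481
grasp_force: 30.0
[[0.4204105  0.21419355 0.045     ]]
t 21.12 pos [ 515.5 -449.4   17.4] psi 32.2 tiltz [-0.     -0.0002] open 0.481 F [-0.7  0.3  1.7] grip 29.99832264147699
tool shift [400.8 188.1 -42.7] len 445.0 rz(rad) 0.7017 deg -40.2
```

```bash
python3 -m handwheel '[{"delta_rot":[0,0,0],"xyz":[0,0,-10],"hand":1},{"delta_rot":[0,0,0],"xyz":[0,0,-30],"hand":1},{"delta_rot":[0,0,0],"xyz":[0,0,-60],"hand":1},{"delta_rot":[0,0,0],"xyz":[0,0,-90],"hand":1},{"delta_rot":[0,0,0],"xyz":[0,0,-100],"hand":1}]'
python3 -m handwheel '[{"delta_rot":[0,0,0],"xyz":[25,12,0],"hand":1},{"delta_rot":[0,0,0],"xyz":[65,30,0],"hand":1},{"delta_rot":[0,0,0],"xyz":[110,52,0],"hand":1},{"delta_rot":[0,0,0],"xyz":[155,73,0],"hand":1},{"delta_rot":[0,0,0],"xyz":[200,94,0],"hand":1}]'
python3 -m handwheel '[{"delta_rot":[0,0,0.12],"xyz":[45,21,0],"hand":1},{"delta_rot":[0,0,0.28],"xyz":[90,42,0],"hand":1},{"delta_rot":[0,0,0.44],"xyz":[135,63,0],"hand":1},{"delta_rot":[0,0,0.6],"xyz":[175,82,0],"hand":1},{"delta_rot":[0,0,0.702],"xyz":[201,94,20],"hand":1}]'
python3 -m handwheel '[{"delta_rot":[0,0,0],"xyz":[0,0,20],"hand":1},{"delta_rot":[0,0,0],"xyz":[0,0,45],"hand":1},{"delta_rot":[0,0,0],"xyz":[0,0,62],"hand":1},{"delta_rot":[0,0,0],"xyz":[0,0,69],"hand":1},{"delta_rot":[0,0,0],"xyz":[0,0,69],"hand":1}]'
python3 go.py 461 -10 22.4 -8
```

```text
time_s: 21.75
position: [0.5167, -0.4506, 0.1208]
tcp_rot: [[-0.533, 0.846, 0.004], [0.846, 0.533, -0.004], [-0.006, 0.001, -1.0]]
force: [0.1, 0.3, -1.0]
opening: 0.479
grasp_force: 30.0
time_s: 22.38
position: [0.4879, -0.2283, 0.1173]
tcp_rot: [[-0.532, 0.846, -0.0], [0.846, 0.532, 0.0], [0.0, 0.0, -1.0]]
force: [0.2, 0.2, -0.6]
opening: 0.478
grasp_force: 30.0
time_s: 23.0
position: [0.4612, -0.0081, 0.0981]
tcp_rot: [[0.142, 0.99, 0.003], [0.99, -0.142, -0.001], [-0.0, 0.003, -1.0]]
force: [1.2, 0.2, -1.3]
opening: 0.48
grasp_force: 30.0
time_s: 23.62
position: [0.4608, -0.0098, 0.0281]
tcp_rot: [[0.14, 0.99, -0.001], [0.99, -0.14, 0.0], [0.0, -0.001, -1.0]]
force: [0.2, -0.4, -1.1]
opening: 0.48
grasp_force: 30.0
t 23.62 pos [460.8  -9.8  28.1] psi -8.0 tiltz [-0.0005  0.0002] open 0.48 F [ 0.2 -0.4 -1.1] grip 29.998292201198637
tool shift [-0.2  0.2  5.7] len 6.0 rz(rad) -0.0005 deg 0.0
```

```bash
python3 -m handwheel '[{"delta_rot":[0,0,0],"xyz":[0,0,1.5],"hand":1},{"delta_rot":[0,0,0],"xyz":[0,0,3],"hand":1},{"delta_rot":[0,0,0],"xyz":[0,0,4],"hand":1},{"delta_rot":[0,0,0],"xyz":[0,0,5],"hand":1},{"delta_rot":[0,0,0],"xyz":[0,0,5],"hand":1}]'
python3 -m handwheel '[{"delta_rot":[0,0,0],"xyz":[0,0,0.3],"hand":1},{"delta_rot":[0,0,0],"xyz":[0,0,0.6],"hand":1},{"delta_rot":[0,0,0],"xyz":[0,0,0.6],"hand":1},{"delta_rot":[0,0,0],"xyz":[0,0,0.6],"hand":1},{"delta_rot":[0,0,0],"xyz":[0,0,0.6],"hand":1}]'
```

```text
time_s: 24.25
position: [0.4609, -0.0098, 0.0232]
tcp_rot: [[0.14, 0.99, -0.0], [0.99, -0.14, 0.0], [0.0, -0.0, -1.0]]
force: [-0.2, -0.0, -1.6]
opening: 0.48
grasp_force: 30.0
time_s: 24.88
position: [0.4609, -0.0098, 0.0226]
tcp_rot: [[0.14, 0.99, -0.0], [0.99, -0.14, 0.0], [-0.0, -0.0, -1.0]]
force: [0.5, 0.3, -1.5]
opening: 0.485
grasp_force: 30.0
```

```bash
python3 -m handwheel '[{"delta_rot":[0,0,0],"xyz":[0,0,0.3],"hand":1},{"delta_rot":[0,0,0],"xyz":[0,0,0.5],"hand":1},{"delta_rot":[0,0,0],"xyz":[0,0,0.5],"hand":1},{"delta_rot":[0,0,0],"xyz":[0,0,0.5],"hand":1},{"delta_rot":[0,0,0],"xyz":[0,0,0.5],"hand":1}]'
```

```text
time_s: 25.5
position: [0.4609, -0.0098, 0.0223]
tcp_rot: [[0.14, 0.99, 0.0], [0.99, -0.14, -0.0], [-0.0, 0.0, -1.0]]
force: [-0.4, 0.8, 3.7]
opening: 0.478
grasp_force: 30.0
```

Contact. I'll release, lift and head for the slider (641,198), heading 37.7°.

```bash
python3 -m handwheel '[{"delta_rot":[0,0,0],"xyz":[0,0,0],"hand":-1},{"delta_rot":[0,0,0],"xyz":[0,0,0],"hand":-1},{"delta_rot":[0,0,0],"xyz":[0,0,0],"hand":-1},{"delta_rot":[0,0,0],"xyz":[0,0,0],"hand":-1},{"delta_rot":[0,0,0],"xyz":[0,0,0],"hand":-1}]'
python3 -m handwheel '[{"delta_rot":[0,0,0],"xyz":[0,0,-10],"hand":-1},{"delta_rot":[0,0,0],"xyz":[0,0,-35],"hand":-1},{"delta_rot":[0,0,0],"xyz":[0,0,-75],"hand":-1},{"delta_rot":[0,0,0],"xyz":[0,0,-110],"hand":-1},{"delta_rot":[0,0,0],"xyz":[0,0,-130],"hand":-1}]'
python3 go.py 641 198 110 37.7
```

```text
time_s: 26.12
position: [0.4609, -0.0098, 0.0221]
tcp_rot: [[0.139, 0.99, -0.0], [0.99, -0.139, 0.0], [0.0, -0.0, -1.0]]
force: [-0.3, 0.3, -0.6]
opening: 0.949
grasp_force: 0.0
time_s: 26.75
position: [0.4614, -0.0098, 0.1546]
tcp_rot: [[0.139, 0.99, 0.003], [0.99, -0.139, -0.001], [-0.0, 0.003, -1.0]]
force: [-0.3, -0.2, -0.3]
opening: 0.998
grasp_force: 0.0
t 26.75 pos [461.4  -9.8 154.6] psi -8.0 tiltz [ 0.0031 -0.0008] open 0.998 F [-0.3 -0.2 -0.3] grip 0.0
tool shift [230.8 148.8  44.9] len 278.0 rz(rad) -0.7978 deg 45.7
```

```bash
python3 -m handwheel '[{"delta_rot":[0,0,-0.1],"xyz":[40,26,0],"hand":-1},{"delta_rot":[0,0,-0.27],"xyz":[90,58,0],"hand":-1},{"delta_rot":[0,0,-0.45],"xyz":[140,90,0],"hand":-1},{"delta_rot":[0,0,-0.63],"xyz":[190,122,0],"hand":-1},{"delta_rot":[0,0,-0.798],"xyz":[231,149,20],"hand":-1}]'
python3 -m handwheel '[{"delta_rot":[0,0,0],"xyz":[0,0,10],"hand":-1},{"delta_rot":[0,0,0],"xyz":[0,0,30],"hand":-1},{"delta_rot":[0,0,0],"xyz":[0,0,50],"hand":-1},{"delta_rot":[0,0,0],"xyz":[0,0,60],"hand":-1},{"delta_rot":[0,0,0],"xyz":[0,0,60],"hand":-1}]'
python3 go.py 641 198 11 37.7
python3 -c "
from h import *
for n in('top','side'):
    im=vision.capture(n); cv2.imwrite(f'pics/{n}5.png',im[:,:,::-1])
a=cv2.imread('pics/side5.png')[220:300,240:320];b=cv2.imread('pics/side5.png')[110:260,230:380]
cv2.imwrite('pics/o5.png',np.clip(np.hstack([cv2.resize(x,(400,400),interpolation=cv2.INTER_CUBIC) for x in (a,b)])*1.6,0,255).astype(np.uint8))"
```

```text
time_s: 27.38
position: [0.6433, 0.2004, 0.1346]
tcp_rot: [[-0.617, 0.787, 0.005], [0.787, 0.617, 0.001], [-0.003, 0.005, -1.0]]
force: [-0.2, -0.7, 0.7]
opening: 0.999
grasp_force: 0.0
time_s: 28.0
position: [0.6397, 0.1974, 0.0711]
tcp_rot: [[-0.611, 0.792, -0.002], [0.792, 0.611, -0.0], [0.001, -0.002, -1.0]]
force: [-0.1, 1.1, -0.1]
opening: 1.002
grasp_force: 0.0
t 28.0 pos [639.7 197.4  71.1] psi 37.6 tiltz [-0.0025 -0.0004] open 1.002 F [-0.1  1.1 -0.1] grip 0.0
tool shift [-0.3  1.5 60.1] len 60.0 rz(rad) -0.0011 deg 0.1
```

View pics/o5.png

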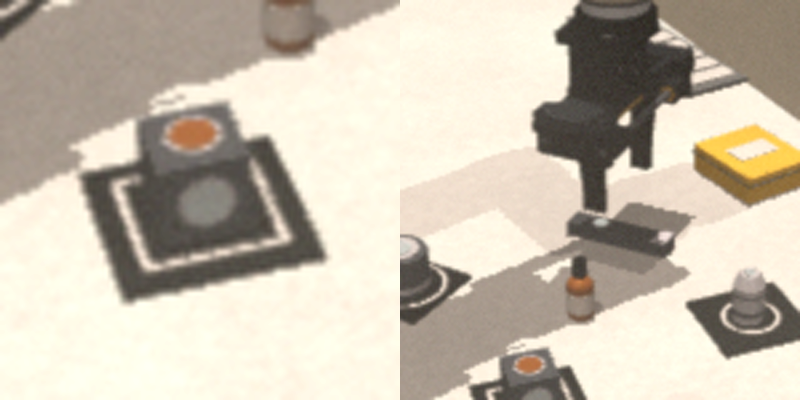

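The cube stands in the square at about (278,247). The fingers straddle the slider, and the bottle is undisturbed at about (297,222).

```bash
python3 -m handwheel '[{"delta_rot":[0,0,0],"xyz":[0,1,15],"hand":-1},{"delta_rot":[0,0,0],"xyz":[0,1.5,30],"hand":-1},{"delta_rot":[0,0,0],"xyz":[0,1.5,45],"hand":-1},{"delta_rot":[0,0,0],"xyz":[0,1.5,55],"hand":-1},{"delta_rot":[0,0,0],"xyz":[0,1.5,59],"hand":-1}]'
python3 -m handwheel '[{"delta_rot":[0,0,0],"xyz":[0,0,0],"hand":1},{"delta_rot":[0,0,0],"xyz":[0,0,0],"hand":1},{"delta_rot":[0,0,0],"xyz":[0,0,0],"hand":1},{"delta_rot":[0,0,0],"xyz":[0,0,0],"hand":1},{"delta_rot":[0,0,0],"xyz":[0,0,0],"hand":1}]'
python3 -m handwheel '[{"delta_rot":[0,0,0],"xyz":[0,0,0],"hand":1},{"delta_rot":[0,0,0],"xyz":[0,0,0],"hand":1},{"delta_rot":[0,0,0],"xyz":[0,0,0],"hand":1},{"delta_rot":[0,0,0],"xyz":[0,0,0],"hand":1},{"delta_rot":[0,0,0],"xyz":[0,0,0],"hand":1}]'
python3 go.py 393 -230.7 11 55
```

```text
time_s: 28.72
position: [0.6412, 0.199, 0.0119]
tcp_rot: [[-0.612, 0.791, -0.002], [0.791, 0.612, -0.0], [0.001, -0.002, -1.0]]
force: [-1.0, 0.3, -1.0]
opening: 0.997
grasp_force: 0.0
time_s: 29.35
position: [0.6419, 0.1991, 0.0134]
tcp_rot: [[-0.612, 0.791, 0.0], [0.791, 0.612, 0.0], [-0.0, 0.0, -1.0]]
force: [0.2, -0.2, 0.5]
opening: 0.515
grasp_force: 0.0
time_s: 29.98
position: [0.642, 0.1991, 0.0132]
tcp_rot: [[-0.612, 0.791, 0.0], [0.791, 0.612, 0.0], [-0.0, 0.0, -1.0]]
force: [0.1, 0.4, -0.3]
opening: 0.276
grasp_force: 30.0
t 29.98 pos [642.  199.1  13.2] psi 37.7 tiltz [0.0003 0.0001] open 0.276 F [ 0.1  0.4 -0.3] grip 30.000069737434387
tool shift [-187.8 -459.9    2.1] len 497.0 rz(rad) -0.3019 deg 17.3
```

```bash
python3 -m handwheel '[{"delta_rot":[0,0,0],"xyz":[0,0,-10],"hand":1},{"delta_rot":[0,0,0],"xyz":[0,0,-35],"hand":1},{"delta_rot":[0,0,0],"xyz":[0,0,-70],"hand":1},{"delta_rot":[0,0,0],"xyz":[0,0,-100],"hand":1},{"delta_rot":[0,0,0],"xyz":[0,0,-115],"hand":1}]'
python3 -m handwheel '[{"delta_rot":[0,0,0],"xyz":[-12,-30,0],"hand":1},{"delta_rot":[0,0,0],"xyz":[-32,-78,0],"hand":1},{"delta_rot":[0,0,0],"xyz":[-53,-130,0],"hand":1},{"delta_rot":[0,0,0],"xyz":[-74,-181,0],"hand":1},{"delta_rot":[0,0,0],"xyz":[-95,-232,0],"hand":1}]'
python3 -m handwheel '[{"delta_rot":[0,0,-0.05],"xyz":[-20,-50,0],"hand":1},{"delta_rot":[0,0,-0.12],"xyz":[-40,-100,0],"hand":1},{"delta_rot":[0,0,-0.2],"xyz":[-61,-149,0],"hand":1},{"delta_rot":[0,0,-0.26],"xyz":[-79,-194,0],"hand":1},{"delta_rot":[0,0,-0.302],"xyz":[-93,-228,10],"hand":1}]'
python3 -m handwheel '[{"delta_rot":[0,0,0],"xyz":[0,0,20],"hand":1},{"delta_rot":[0,0,0],"xyz":[0,0,45],"hand":1},{"delta_rot":[0,0,0],"xyz":[0,0,70],"hand":1},{"delta_rot":[0,0,0],"xyz":[0,0,80],"hand":1},{"delta_rot":[0,0,0],"xyz":[0,0,80],"hand":1}]'
python3 go.py 393 -230.7 18.2 55
python3 -c "
from h import *
for n in('top','side'):
    im=vision.capture(n); cv2.imwrite(f'pics/{n}6.png',im[:,:,::-1])
a=cv2.imread('pics/top6.png')[230:380,340:490];b=cv2.imread('pics/side6.png')[260:410,210:360]
cv2.imwrite('pics/o6.png',np.clip(np.hstack([cv2.resize(x,(400,400),interpolation=cv2.INTER_CUBIC) for x in (a,b)])*1.6,0,255).astype(np.uint8))"
```

```text
time_s: 30.6
position: [0.6426, 0.1992, 0.1305]
tcp_rot: [[-0.612, 0.791, 0.003], [0.791, 0.612, 0.0], [-0.001, 0.002, -1.0]]
force: [0.1, 0.3, -1.4]
opening: 0.272
grasp_force: 30.0
time_s: 31.22
position: [0.515, -0.0192, 0.128]
tcp_rot: [[-0.612, 0.791, -0.001], [0.791, 0.612, -0.0], [0.0, -0.001, -1.0]]
force: [1.3, -1.2, -0.8]
opening: 0.274
grasp_force: 30.0
time_s: 31.85
position: [0.392, -0.2329, 0.1185]
tcp_rot: [[-0.819, 0.573, 0.001], [0.573, 0.819, -0.001], [-0.001, -0.0, -1.0]]
force: [0.1, 0.1, -1.2]
opening: 0.272
grasp_force: 30.0
time_s: 32.48
position: [0.3926, -0.2306, 0.0377]
tcp_rot: [[-0.819, 0.573, -0.001], [0.573, 0.819, 0.001], [0.002, 0.0, -1.0]]
force: [-0.1, -0.1, -0.9]
opening: 0.269
grasp_force: 30.0
t 32.48 pos [ 392.6 -230.6   37.7] psi 55.0 tiltz [-0.0012  0.0011] open 0.269 F [-0.1 -0.1 -0.9] grip 29.99988555908203
tool shift [-0.4  0.2 19.5] len 20.0 rz(rad) 0.0002 deg -0.0
```

View pics/o6.png

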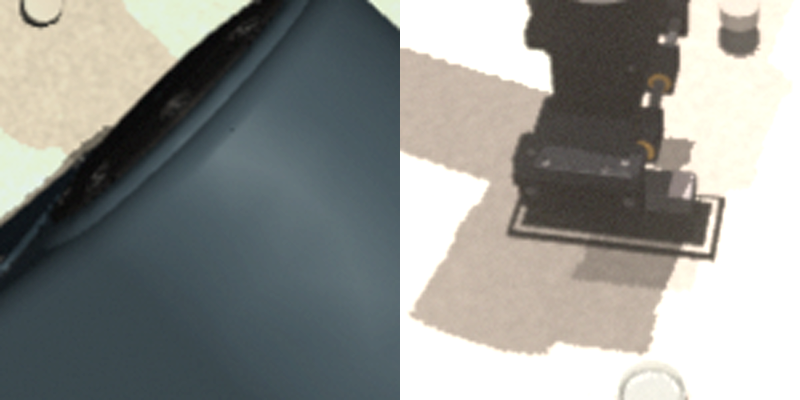

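The slider hangs level over the bar outline (about (290,341) in the side view). I'll lower it.

```bash
python3 -m handwheel '[{"delta_rot":[0,0,0],"xyz":[0,0,5],"hand":1},{"delta_rot":[0,0,0],"xyz":[0,0,11],"hand":1},{"delta_rot":[0,0,0],"xyz":[0,0,15],"hand":1},{"delta_rot":[0,0,0],"xyz":[0,0,17],"hand":1},{"delta_rot":[0,0,0],"xyz":[0,0,17],"hand":1}]'
python3 -m handwheel '[{"delta_rot":[0,0,0],"xyz":[0,0,0.5],"hand":1},{"delta_rot":[0,0,0],"xyz":[0,0,1],"hand":1},{"delta_rot":[0,0,0],"xyz":[0,0,1],"hand":1},{"delta_rot":[0,0,0],"xyz":[0,0,1],"hand":1},{"delta_rot":[0,0,0],"xyz":[0,0,1],"hand":1}]'
```

```text
time_s: 33.2
position: [0.3928, -0.2309, 0.021]
tcp_rot: [[-0.819, 0.574, -0.0], [0.574, 0.819, 0.0], [0.0, 0.0, -1.0]]
force: [-0.1, 0.1, -1.2]
opening: 0.271
grasp_force: 30.0
time_s: 33.83
position: [0.3928, -0.231, 0.0202]
tcp_rot: [[-0.819, 0.574, 0.0], [0.574, 0.819, -0.0], [-0.0, -0.0, -1.0]]
force: [0.1, 0.4, -0.9]
opening: 0.272
grasp_force: 30.0
```

```bash
python3 -m handwheel '[{"delta_rot":[0,0,0],"xyz":[0,0,0.5],"hand":1},{"delta_rot":[0,0,0],"xyz":[0,0,1],"hand":1},{"delta_rot":[0,0,0],"xyz":[0,0,1.3],"hand":1},{"delta_rot":[0,0,0],"xyz":[0,0,1.3],"hand":1},{"delta_rot":[0,0,0],"xyz":[0,0,1.3],"hand":1}]'
python3 -m handwheel '[{"delta_rot":[0,0,0],"xyz":[0,0,0.3],"hand":1},{"delta_rot":[0,0,0],"xyz":[0,0,0.6],"hand":1},{"delta_rot":[0,0,0],"xyz":[0,0,0.6],"hand":1},{"delta_rot":[0,0,0],"xyz":[0,0,0.6],"hand":1},{"delta_rot":[0,0,0],"xyz":[0,0,0.6],"hand":1}]'
```

```text
time_s: 34.45
position: [0.3928, -0.231, 0.0188]
tcp_rot: [[-0.819, 0.574, -0.0], [0.574, 0.819, 0.0], [0.0, -0.0, -1.0]]
force: [0.3, 0.4, -0.9]
opening: 0.272
grasp_force: 30.0
time_s: 35.08
position: [0.3928, -0.231, 0.0182]
tcp_rot: [[-0.819, 0.574, -0.0], [0.574, 0.819, -0.0], [-0.0, -0.0, -1.0]]
force: [0.5, -0.2, -1.8]
opening: 0.273
grasp_force: 30.0
```

```bash
python3 -m handwheel '[{"delta_rot":[0,0,0],"xyz":[0,0,0.3],"hand":1},{"delta_rot":[0,0,0],"xyz":[0,0,0.5],"hand":1},{"delta_rot":[0,0,0],"xyz":[0,0,0.5],"hand":1},{"delta_rot":[0,0,0],"xyz":[0,0,0.5],"hand":1},{"delta_rot":[0,0,0],"xyz":[0,0,0.5],"hand":1}]'
```

```text
time_s: 35.7
position: [0.3929, -0.231, 0.0181]
tcp_rot: [[-0.819, 0.573, 0.0], [0.573, 0.819, -0.0], [-0.0, -0.0, -1.0]]
force: [-1.0, 0.5, 6.0]
opening: 0.271
grasp_force: 30.0
```

```bash
python3 -m handwheel '[{"delta_rot":[0,0,0],"xyz":[0,0,0],"hand":-1},{"delta_rot":[0,0,0],"xyz":[0,0,0],"hand":-1},{"delta_rot":[0,0,0],"xyz":[0,0,0],"hand":-1},{"delta_rot":[0,0,0],"xyz":[0,0,0],"hand":-1},{"delta_rot":[0,0,0],"xyz":[0,0,0],"hand":-1}]'
python3 -m handwheel '[{"delta_rot":[0,0,0],"xyz":[0,0,-10],"hand":-1},{"delta_rot":[0,0,0],"xyz":[0,0,-35],"hand":-1},{"delta_rot":[0,0,0],"xyz":[0,0,-75],"hand":-1},{"delta_rot":[0,0,0],"xyz":[0,0,-120],"hand":-1},{"delta_rot":[0,0,0],"xyz":[0,0,-160],"hand":-1}]'
python3 -m handwheel '[{"delta_rot":[0,0,0],"xyz":[-28,-40,0],"hand":-1},{"delta_rot":[0,0,0],"xyz":[-60,-86,0],"hand":-1},{"delta_rot":[0,0,0],"xyz":[-92,-131,0],"hand":-1},{"delta_rot":[0,0,0],"xyz":[-124,-177,0],"hand":-1},{"delta_rot":[0,0,0],"xyz":[-143,-205,0],"hand":-1}]'
python3 -m handwheel '[{"delta_rot":[0,0,0],"xyz":[0,-40,0],"hand":-1},{"delta_rot":[0,0,0],"xyz":[20,-80,0],"hand":-1},{"delta_rot":[0,0,0],"xyz":[40,-120,0],"hand":-1},{"delta_rot":[0,0,0],"xyz":[40,-120,0],"hand":-1},{"delta_rot":[0,0,0],"xyz":[40,-120,0],"hand":-1}]'
python3 -c "
from h import *
for n in('top','side'):
    im=vision.capture(n); cv2.imwrite(f'pics/{n}7.png',im[:,:,::-1])
I=cv2.imread('pics/top7.png')
cv2.imwrite('pics/o7.png',np.clip(np.hstack([cv2.resize(I[v-25:v+25,u-25:u+25] if k<3 else I[v-36:v+36,u-36:u+36],(200,200),interpolation=cv2.INTER_CUBIC) for k,(u,v) in enumerate([(298,174),(209,293),(313,275),(414,306)])])*1.8,0,255).astype(np.uint8))"
```

```text
time_s: 36.33
position: [0.3928, -0.2309, 0.0177]
tcp_rot: [[-0.819, 0.573, -0.0], [0.573, 0.819, 0.0], [0.0, 0.0, -1.0]]
force: [-0.5, 0.4, -0.2]
opening: 0.753
grasp_force: 0.0
time_s: 36.95
position: [0.3927, -0.2308, 0.1799]
tcp_rot: [[-0.819, 0.574, 0.001], [0.574, 0.819, -0.001], [-0.001, -0.0, -1.0]]
force: [0.8, -0.9, 0.9]
opening: 1.001
grasp_force: 0.0
time_s: 37.58
position: [0.392, -0.4837, 0.1785]
tcp_rot: [[-0.818, 0.575, 0.001], [0.575, 0.818, -0.002], [-0.002, -0.001, -1.0]]
force: [0.3, 0.5, -0.8]
opening: 1.004
grasp_force: 0.0
time_s: 38.2
position: [0.2909, -0.5557, 0.1781]
tcp_rot: [[-0.819, 0.574, 0.0], [0.574, 0.819, 0.001], [-0.0, 0.001, -1.0]]
force: [1.2, 0.3, -0.4]
opening: 0.999
grasp_force: 0.0
```

View pics/o7.png

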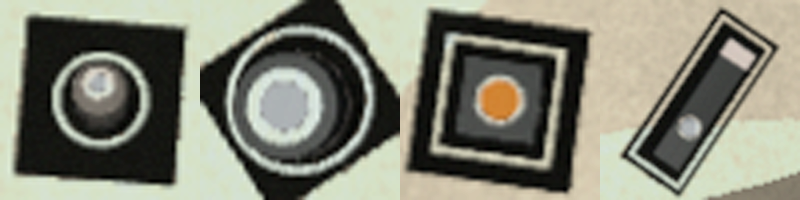

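View pics/side7.png

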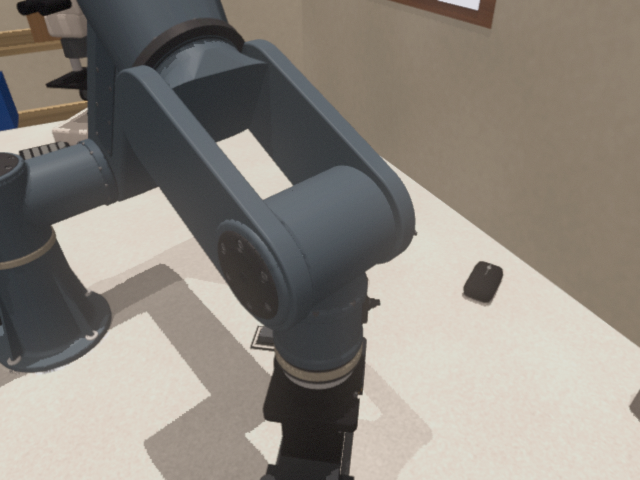

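The top crops show all four parts inside their outlines. I'll check the centres numerically.

```bash
python3 - <<'E'
from h import *
np.set_printoptions(precision=1,suppress=True)
f=lambda u,v,z:back("top",(u,v),z)[0,:2]*1e3
print("obj",f(297.5,169.8,.053)-f(273+101/4,149+99/4,.005))
print("con",f(205.25,294.25,.045)-f(184+101.5/4,268+100/4,.005))
print("cub",f(312.75,275.25,.047)-f(288+100/4,250+101/4,.005))
# slider: segment grey top inside pad
I=cv2.imread("pics/top7.png"); g=cv2.cvtColor(I,cv2.COLOR_BGR2GRAY)
w=proj("top",[[.3928+a*.819-b*.574,-.2307-a*.574-b*.819,.021] for a,b in((.055,.012),(.055,-.012),(-.055,-.012),(-.055,.012))])
J=np.clip(I[270:342,378:450]*1.8,0,255).astype(np.uint8); J=cv2.resize(J,(576,576),interpolation=cv2.INTER_CUBIC)
cv2.polylines(J,[((w-[378,270]+.5)*8).astype(int)],True,(0,0,255),1)
cv2.imwrite("pics/o8.png",J)
s=cv2.imread("pics/top7.png")[210:255,240:370]
for n,(u,v) in dict(bottle=(263,231),jar=(356,230)).items():
    a=cv2.imread("pics/top0.png")[v-12:v+12,u-12:u+12]; b=I[v-25:v+25,u-25:u+25]
    r=cv2.matchTemplate(b,a,cv2.TM_CCOEFF_NORMED); print(n,cv2.minMaxLoc(r))
E
```

```text
obj [-3.2  0.2]
con [-2.2 -0.1]
cub [-1.1  0.6]
bottle (-0.2817160189151764, 0.9998168349266052, (6, 23), (13, 13))
jar (-0.2579822242259979, 0.9729326963424683, (19, 6), (13, 13))
```

View pics/o8.png

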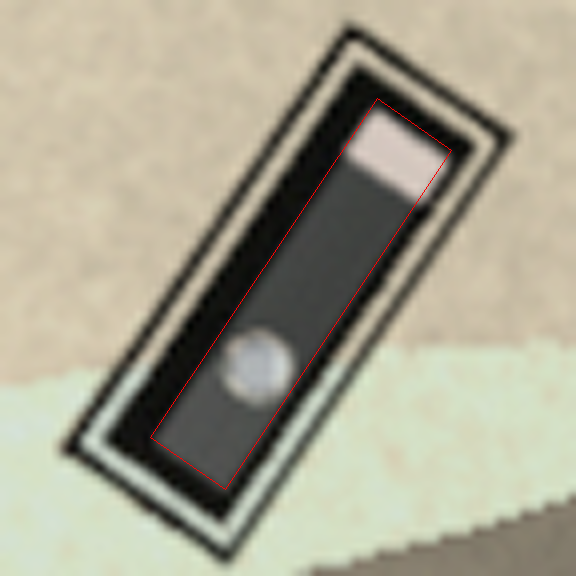

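The slider is squared and within about 2 mm of centre, inside its outline. The other parts are within about 3 mm (8 mm allowed), and the bottle and jar have not moved.

```bash
python3 -c "
from rig import workorder; print(workorder.hand_in())"
```

```text
the job is handed in; nothing more can be done
None
```

All four parts stand upright inside their matching outlines, each within about 3 mm of centre with the cube and slider squared up; the bottle and jar are unmoved, and the job was handed in at about 38 s, with no verdict returned.

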